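# Release the boring jig's slide and hold the aligning rod through both bushings

## Robot

A 6-joint arm with a two-finger parallel gripper is mounted at the origin on the work surface; the furniture and walls round the work are solid. World frame = base frame: x ahead of the robot, y to its left, z up, the work surface at z = 0. Lengths are in mm, angles in rad, forces in N, time in s.
With the tool pointing down it reaches from about 250 to 775 mm from the base axis. Payload 4 kg.
Tool frame: the origin (TCP) lies on the centre line of the jaws, within the pads' length; the fingertips stand 14 mm ahead of it and the grasp point (between the pads) lies 5 mm behind it; x points along the fingers, y is the direction in which the jaws open and shut, and the axes are right-handed (so a half turn about x gives the same grasp; the last joint's range is limited). The gripper opens to 94 mm and grips with 3 to 60 N. Pads are 16 mm wide; open, the fingers measure 119 mm over their backs; the gripper's body (75 mm by 177 mm) begins 78 mm behind the grasp point.
Start: joints at [1.188, 0.087, 1.371, -0, 1.684, -0.103], TCP at [151.899, 528.626, 219.506] pointing down, gripper open.
Joint ranges: [-3.1, 3.1], [-0.76, 2.03], [0.27, 2.55], [-1.08, 4.22], [0.17, 2.65], [-2.57, 2.57]. Speed limits (rad/s): [2.79, 2.79, 3.14, 3.14, 3.14, 3.14].

## Interface

Orientations are given as a rotation vector (axis times angle).
In Python, from station import env gives the robot as it stands.
- The arm moves only by the shell command python3 -m pendant 'ROWS'. ROWS is text: rows parted by semicolons, each of 7 numbers parted by spaces: the shift along the tool's x, y, z in m, then the turn, a rotation vector about the tool's x, y, z in degrees, then the closure, from 0 (fully open) to 1 (shut). A call has 1 to 12 rows; each row is the pose to reach, as a shift and turn from the pose measured when the call began, along the tool's axes at that moment; what a row does not reach only later rows make up. A row lasts 1/10 s, in which the tool goes at most 50 mm and 8.59 degrees, less where a joint would pass 70% of its speed; a pose out of reach is approached as far as the arm can. A call with a gripper value outside its range is refused whole. The fingers move at their own pace and stop on an object; the grip force is fixed at half the most. Time passes only in rows, so rows that repeat a pose let the fingers close. It gives the time, the measured TCP pose, the force and the opening at its end, in the units of the state.
- env.sense(): the state, without advancing time (a new reading comes with each control period).
- env.camera(name): name is "scene" or "top"; returns a dict with "color" (400x640x3 uint8, red, green, blue), "fx", "fy", "cx", "cy" (pixels), "D" ([k1, k2, p1, p2, k3] as OpenCV has them; the pictures are not rectified), "R" (3x3) and "t" (3): a world point X has camera coordinates R X + t. Camera axes: x right, y down, z forward; pixel columns grow to the right and rows downward; lengths in mm; the calibration is good to about 2 mm. A picture is of the moment at which its call begins. There is no depth.
- env.job_done(): hands the job in, once; it reports no verdict.
The state is a dict: "time": time; "qpos": joint angles; "joint_velocities": joint speeds; "joint_efforts": joint torques, N m; "tcp_pos": TCP position; "ee_rot": TCP orientation; "contact_force": force on the tool from outside, world axes, zero at the start; "moment": the same for the moment, N m; "opening": finger opening in mm.
Only numpy, scipy, OpenCV 4.12 (cv2) and the standard library are available. Lean on these libraries where they do the work, as an engineer would, in place of code of your own. Each camera call takes 0.05 s, during which the arm holds its last target.

## Task

The boring jig's slide is latched back: push the small recessed red release button in the jig's side with the tip of the blue screwdriver so that the slide springs in under the arm, then lay the screwdriver back down on the bench. Take the steel aligning rod out of its wooden stand and thread it straight down through the brass bushing in the arm and on through the one in the slide until its tip comes out below the slide but hangs clear of the base, and finish there still gripping the rod, so that a colleague can tighten the slide lock. Leave the other things on the bench where they are.

Things in the scene. Friction and masses are not known exactly. Their poses are not given: they have to be found in the camera images.
- jig: Boring jig fixed to the bench: grey-green base 14 mm thick (x +-92, y -79 to +91 mm), column on its +y side, arm 48 mm wide (z 110 to 130 mm) reaching from it in -y over the slide. Origin on the bench below the axis of the arm's bushing; z up, x away from the robot within 0.25 rad. Nothing on it is higher than 136 mm. At x = -60 mm a black lock knob on the -y side.
- upper_bushing (a point): Centre of the flared mouth of the brass bushing in the jig's arm, 136 mm above the bench, axis vertical. Mouth 22 mm wide, narrowing over 7 mm to a bore of 13.5 mm diameter; the bushing ends 106 mm above the bench.
- lower_bushing (a point): Centre of the flared mouth of the brass bushing in the slide, 68 mm above the bench, axis vertical. Same flare (22 mm narrowing over 7 mm) and bore (13.5 mm); its lower end is 40 mm above the bench. Below it there is free space down to the jig's base plate, whose top is 14 mm above the bench.
- slide (a joint): Travel of the slide along the jig's +x (m). 0: latched back, its bushing 40 mm towards -x of the arm's. Once freed, a spring (5 N, 3 N at the end) drives it home within half a second to its stop at 0.0412, 1.2 mm past exact alignment (0.040); the rod's tapered tip draws it back into line on entering.
- button_bore (a point): Centre of the mouth of the round bore, 18 mm in diameter with a 3 mm chamfer, in the flat right-hand (-y) face of the jig's dark release housing (46 mm wide, 50 mm high, face at jig y = -72 mm); 45 mm above the bench. The bore runs horizontally along the jig's +y.
- button_face (a point): Centre of the outer face of the red release button, 15 mm in diameter, lying 6 mm deep inside the bore; pushed in along the jig's +y.
- release_button (a joint): How far the button is pushed in (m): 0 out, 0.007 fully in. About 1.8 N starts it; the slide is freed at about 0.004, which takes about 3.5 N; 4 N fully in. Once the slide has gone home and the tool is withdrawn, the button comes out again by itself.
- screwdriver: Blue-handled screwdriver, 204 mm long, lying on the bench. Origin under its middle; the shaft points along its own -y, the handle along +y. Its axis lies 14 mm above the bench. Handle from y = +2 to +102 mm, about 28 mm thick; round steel shaft 6.4 mm thick from there to the tip at y = -102 mm. 90 g, most of it in the handle.
- screwdriver_tip (a point): The end of the screwdriver's shaft, on its axis, 132 mm from point screwdriver_handle.
- screwdriver_handle (a point): Point on the screwdriver's axis in the handle, 28 mm behind where the handle begins; a good place to grip across the handle.
- rod: Bright steel aligning rod, plain, no head, 12 mm in diameter and 180 mm long, about 150 g, with two dark rings near the top. Origin at the centre of its lower end, z up along its axis. The lowest 10 mm taper to 6 mm diameter. It stands upright in the stand.
- rod_tip (a point): Centre of the lower (tapered) end of the rod.
- rod_top (a point): Centre of the upper end of the rod, 180 mm from the tip.
- rod_stand: Fixed beech block 62 x 62 x 58 mm, origin under its centre, on the bench. The rod stands in its central hole (13 mm diameter, 48 mm deep, so the tip is 10 mm above the bench). Three short dowel stubs rise up to 18 mm above the block near its corners.
- offcut: Loose orange-brown timber offcut, 60 x 110 x 32 mm, lying on the bench to the right of the jig and farther away; origin under its middle; leave alone.
- turned_foot_1: Turned wooden furniture foot, 50 mm wide, 86 mm tall, standing on the far right; leave alone.
- turned_foot_2: The other turned foot, 84 mm tall, standing beside it; leave alone.

How it is judged (in metres and radians):
On the way, in this order (a step that is already met when the one before it is completed fails the run):
1. the red button is pushed in by the screwdriver (value of joint release_button above 0.0035 m and contact force between screwdriver and release_button above 0.5 N).
2. the rod, upright, has been threaded through the arm's bushing, the slide being home (x of rod_tip in the frame of jig between -0.004 and 0.004 m and y of rod_tip in the frame of jig between -0.004 and 0.004 m and z of rod_tip in the frame of jig between 0.06 and 0.104 m and angle between the z axis of rod and the z axis of jig, either way round below 0.09 rad and value of joint slide above 0.037 m), for 0.1 s.
At the end, for the whole second after the job is handed in: The fingers hold the rod (over 2 N), still and upright (0.05 rad); its tip is 16.5 to 37 mm above the bench, within 3 mm of the arm bushing's axis and 3.5 mm of the slide bushing's. The slide is home (over 38.5 mm) and the screwdriver lies at rest on the bench (handle axis below 30 mm) (x of rod_tip in the frame of jig between -0.003 and 0.003 m and y of rod_tip in the frame of jig between -0.003 and 0.003 m and horizontal distance between rod_tip and lower_bushing below 0.0035 m and z of rod_tip in the frame of jig between 0.0165 and 0.037 m and angle between the z axis of rod and the z axis of jig, either way round below 0.05 rad and value of joint slide above 0.0385 m and contact force between the fingers and rod above 2 N and linear speed of rod below 0.02 m/s and height (world z) of screwdriver_handle between 0 and 0.03 m and linear speed of screwdriver below 0.05 m/s); the arm keeps its last pose, push and grip.
It fails at once if offcut pushed more than 30 mm from its place (distance of offcut from where it was at the start of the episode above 0.03 m).
It fails at once if turned foot 1 pushed more than 30 mm from its place (distance of turned_foot_1 from where it was at the start of the episode above 0.03 m).
It fails at once if turned foot 2 pushed more than 30 mm from its place (distance of turned_foot_2 from where it was at the start of the episode above 0.03 m).
It also fails if it takes over 61 s, if anything falls off the work surface, if the arm or the gripper's body presses on something with over 40 N, if the wrist force passes 120 N, or if a joint passes its speed limit or range.

## Working session

There is one attempt and no reset: what is moved stays moved. The work goes in short steps, Python scripts to look and compute and a shell command to move; the robot and the scene stay as the last step left them, time stands still between calls to the robot, and variables do not carry over. Pictures are saved under pics/ and viewed, and the job is handed in when it is done.

```bash
ls; mkdir -p pics; python3 - <<'E'
from station import env
import cv2
s=env.sense(); print(s)
for n in("scene","top"):
    c=env.camera(n); cv2.imwrite(f"pics/{n}0.png",c["color"][:,:,::-1])
    print(n,{k:c[k] for k in c if k!="color"})
E
```

```text
pics
{'time': 0.0, 'qpos': array([ 1.18790174e+00,  8.79117453e-02,  1.37222042e+00, -1.01934443e-06,
        1.68361788e+00, -1.03111784e-01]), 'joint_velocities': array([ 1.36771877e-04, -4.33899577e-05, -1.68326869e-06, -1.10803455e-03,
        1.74755841e-03, -5.60360249e-04]), 'joint_efforts': array([-3.99911460e-04, -3.40183210e+01, -3.02427900e+01,  7.17073702e-02,
        3.30293400e-02, -1.48330232e-04]), 'tcp_pos': array([151.69721708, 528.12724115, 218.34496566]), 'ee_rot': array([ 0.21797767,  1.56013495, -0.22127636]), 'contact_force': array([-0.08364663, -0.51580983,  0.49327221]), 'moment': array([-0.00137775, -0.0254428 ,  0.01860552]), 'opening': 94.03791711775715}
scene {'fx': 421.330405913284, 'fy': 421.330405913284, 'cx': 329.7715222240543, 'cy': 198.7520323726428, 'D': array([-0.09680727,  0.        ,  0.        ,  0.        ,  0.        ]), 'R': array([[ 0.57228178, -0.82003494,  0.0060214 ],
       [-0.56620313, -0.40042922, -0.72046544],
       [ 0.59321798,  0.40889992, -0.6934647 ]]), 't': array([-464.19101626,  330.19908757, 1099.21553862])}
top {'fx': 442.22377549230913, 'fy': 442.22377549230913, 'cx': 317.38815912856273, 'cy': 201.2141264025961, 'D': array([-0.01784447,  0.        ,  0.        ,  0.        ,  0.        ]), 'R': array([[ 0.00606511, -0.99996334, -0.00604491],
       [-0.98559042, -0.00495584, -0.16907678],
       [ 0.16904063,  0.00698327, -0.98558434]]), 't': array([-197.77165784,  531.37101655, 1367.74650058])}
```

View pics/scene0.png

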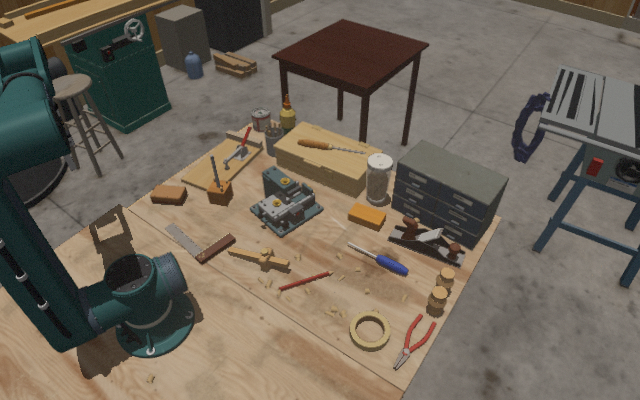

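View pics/top0.png

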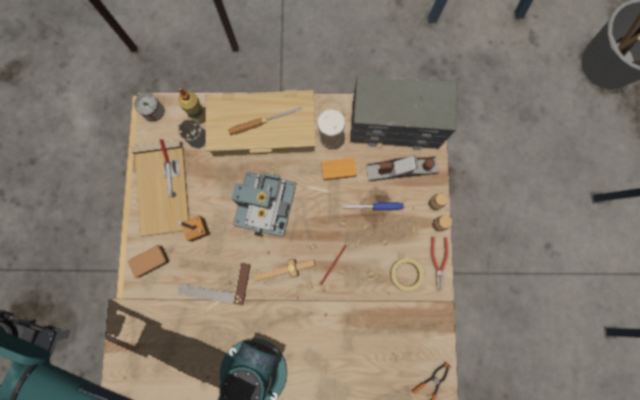

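```bash
cat > h.py <<'E'
import numpy as np, cv2
from station import env
def ray(c,u,v):
    K=np.array([[c["fx"],0,c["cx"]],[0,c["fy"],c["cy"]],[0,0,1]])
    p=cv2.undistortPoints(np.array([[[u,v]]],float),K,c["D"])[0,0]
    return -c["R"].T@c["t"], c["R"].T@np.array([p[0],p[1],1])
def onz(c,u,v,z):
    o,d=ray(c,u,v); return o+d*(z-o[2])/d[2]
def proj(c,X):
    K=np.array([[c["fx"],0,c["cx"]],[0,c["fy"],c["cy"]],[0,0,1]])
    return cv2.projectPoints(np.atleast_2d(np.array(X,float)),cv2.Rodrigues(c["R"])[0],c["t"],K,c["D"])[0][:,0]
def crop(c,x0,y0,x1,y1,f,name):
    im=c["color"][y0:y1,x0:x1,::-1]
    cv2.imwrite("pics/"+name,cv2.resize(im,None,fx=f,fy=f,interpolation=cv2.INTER_CUBIC))
def tri(c1,p1,c2,p2):
    (a,d),(b,e)=ray(c1,*p1),ray(c2,*p2)
    s=np.linalg.lstsq(np.stack([d,-e],1),b-a,rcond=None)[0]
    return (a+d*s[0]+b+e*s[1])/2, np.linalg.norm(a+d*s[0]-b-e*s[1])
E
python3 - <<'E'
from h import *
import pickle
t=env.camera("top"); s=env.camera("scene"); pickle.dump((t,s),open("c0.pkl","wb"))
crop(t,225,165,305,245,7,"t_jig.png"); crop(t,170,205,220,250,10,"t_rod.png"); crop(t,335,190,415,225,9,"t_sd.png")
crop(s,240,150,330,240,6,"s_jig.png"); crop(s,195,145,245,210,8,"s_rod.png"); crop(s,340,230,415,285,9,"s_sd.png")
E
```

```text
(no output)
```

View pics/t_jig.png

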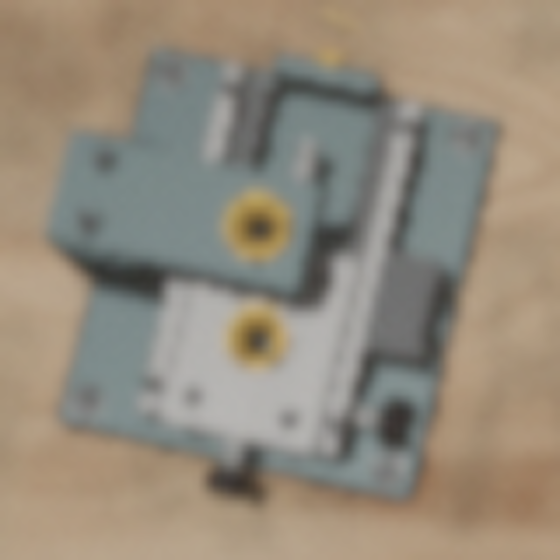

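View pics/s_jig.png

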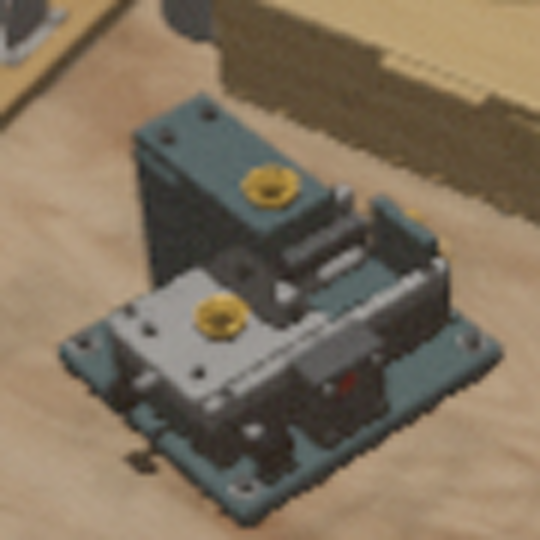

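View pics/t_rod.png

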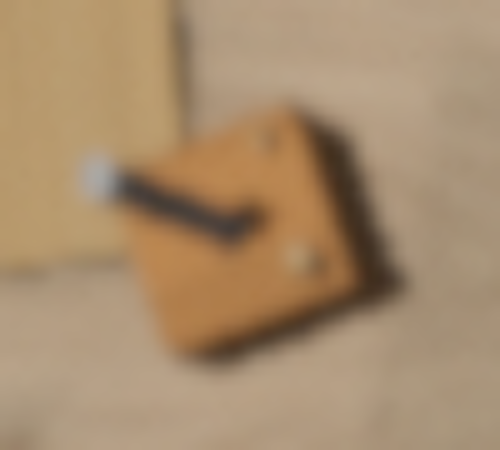

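View pics/s_rod.png

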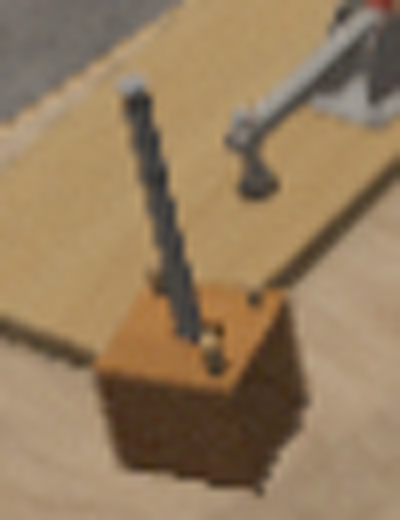

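View pics/t_sd.png

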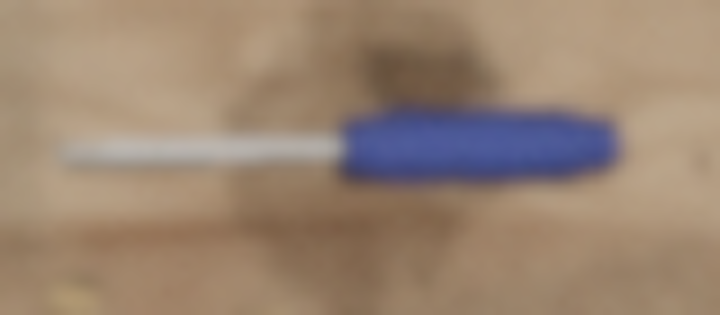

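View pics/s_sd.png

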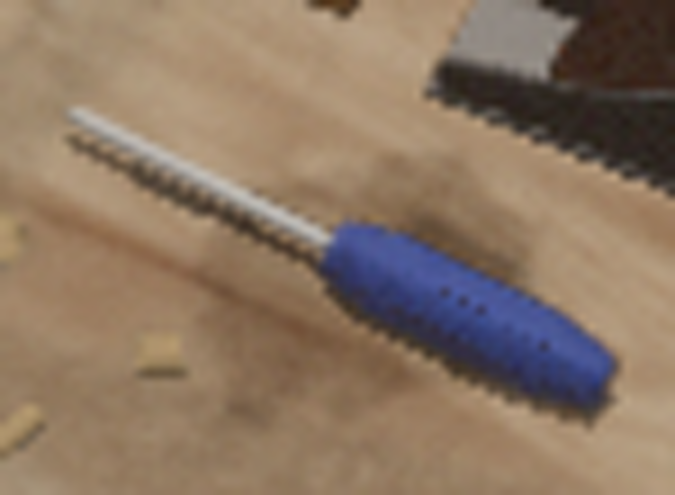

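```bash
python3 - <<'E'
from h import *
import pickle
t,s=pickle.load(open("c0.pkl","rb"))
def blobs(c,box,f,minw=2):
    x0,y0,x1,y1=box
    hsv=cv2.cvtColor(c["color"],cv2.COLOR_RGB2HSV).astype(int)
    m=f(hsv[...,0],hsv[...,1],hsv[...,2]); mm=np.zeros_like(m); mm[y0:y1,x0:x1]=m[y0:y1,x0:x1]
    n,l,st,ce=cv2.connectedComponentsWithStats(mm.astype(np.uint8))
    return [(st[i].tolist(),ce[i].round(2).tolist()) for i in range(1,n) if st[i,4]>=minw], l
yel=lambda h,a,v:(h>15)&(h<32)&(a>130)&(v>80)
red=lambda h,a,v:((h<6)|(h>172))&(a>110)&(v>50)
blue=lambda h,a,v:(h>105)&(h<130)&(a>100)
for n,c,b in (("top",t,(225,165,305,245)),("scene",s,(240,165,330,240))):
    print(n,"brass",blobs(c,b,yel)[0]); print("red",blobs(c,b,red,1)[0])
print(blobs(t,(335,190,415,225),blue)[0]); print(blobs(s,(340,230,415,285),blue)[0])
f=7
un=lambda X,x0,f:x0+(X+.5)/f-.5
for P in [(150,50),(497,122),(412,497),(62,425)]:
    print("corner",onz(t,un(P[0],225,7),un(P[1],165,7),14).round(1))
for P in [(62,352),(250,522),(500,352)]:
    print("scene corner",onz(s,un(P[0],240,6),un(P[1],150,6),14).round(1))
print("bush",onz(t,un(257,225,7),un(227,165,7),136).round(1),onz(t,un(257,225,7),un(338,165,7),68).round(1))
print("bush s",onz(s,un(270,240,6),un(187,150,6),136).round(1),onz(s,un(221,240,6),un(317,150,6),68).round(1))
print("rod top",onz(t,un(97,170,10),un(176,205,10),190).round(1),onz(s,un(133,195,8),un(82,145,8),190).round(1))
print("sd tip",onz(t,un(62,335,9),un(154,190,9),14).round(1),onz(s,un(72,340,9),un(112,230,9),14).round(1))
print("sd hstart",onz(t,un(345,335,9),un(149,190,9),14).round(1),onz(s,un(330,340,9),un(245,230,9),14).round(1))
print("sd end",onz(t,un(615,335,9),un(145,190,9),14).round(1))
E
```

```text
top brass [([259, 194, 6, 6, 20], [261.05, 196.05]), ([259, 211, 4, 4, 9], [260.0, 212.33])]
red []
scene brass [([281, 178, 8, 7, 41], [284.76, 180.73]), ([273, 200, 8, 6, 40], [276.65, 202.38])]
red [([297, 212, 2, 2, 3], [297.67, 212.67])]
[([374, 203, 28, 6, 151], [387.04, 205.67])]
[([376, 255, 32, 19, 231], [391.53, 263.77])]
corner [635.5  42.1  14. ]
corner [ 601.5 -122.4   14. ]
corner [424.8 -85.8  14. ]
corner [457.2  76.9  14. ]
scene corner [456.5  75.3  14. ]
scene corner [421.1 -88.7  14. ]
scene corner [ 596.3 -122.2   14. ]
bush [528.7 -27.5 136. ] [490.6 -19.6  68. ]
bush s [527.2 -25.9 136. ] [488.8 -18.   68. ]
rod top [445.1 197.2 190. ] [444.1 199.8 190. ]
sd tip [ 520.1 -273.    14. ] [ 521.3 -268.6   14. ]
sd hstart [ 522.4 -375.4   14. ] [ 522.3 -369.8   14. ]
sd end [ 524.4 -473.2   14. ]
```

```bash
cat >> h.py <<'E'
from scipy.spatial.transform import Rotation as Ro
def Rdown(phi):  # tool x down, jaw axis y at world yaw phi
    x=np.array([0,0,-1.]); y=np.array([np.cos(phi),np.sin(phi),0]); return Ro.from_matrix(np.stack([x,y,np.cross(x,y)],1))
def plan(pos,R):
    s=env.sense(); R0=Ro.from_rotvec(s["ee_rot"])
    d=R0.inv().apply(np.array(pos,float)-s["tcp_pos"])/1000
    w=np.degrees((R0.inv()*R).as_rotvec())
    print("shift m",d.round(4),"turn deg",w.round(2)); return d,w
E
python3 - <<'E'
from h import *
import pickle
t,s=pickle.load(open("c0.pkl","rb"))
st=env.sense(); R=Ro.from_rotvec(st["ee_rot"]).as_matrix(); print(R.round(3), "jaw yaw",np.arctan2(R[1,1],R[0,1]),st["time"])
# button: jig frame
yaw=-.2; ex=np.array([np.cos(yaw),np.sin(yaw),0]); ey=np.array([-np.sin(yaw),np.cos(yaw),0]); o=np.array([528.3,-27,0])
a,d=ray(s,297.67,212.67)
k=(-66-(a-o)@ey)/(d@ey); P=a+k*d; print("button",P.round(1),"jig",((P-o)@ex).round(1),P[2].round(1))
crop(t,320,140,460,235,5,"t_r.png"); crop(s,340,180,500,320,5,"s_r.png")
R1=Rdown(0.02); plan([523,-402.5,120],R1); plan([523,-402.5,120],Rdown(0.02+np.pi))
E
```

```text
[[-0.     0.276  0.961]
 [-0.001  0.961 -0.276]
 [-1.    -0.001 -0.   ]] jaw yaw 1.2909785040598392 0.2
button [505.3 -89.7  50.2] jig -10.1 50.2
shift m [ 0.0997 -0.792   0.6139] turn deg [7.282e+01 4.000e-02 7.000e-02]
shift m [ 0.0997 -0.792   0.6139] turn deg [-1.0718e+02 -8.0000e-02  5.0000e-02]
```

View pics/t_r.png

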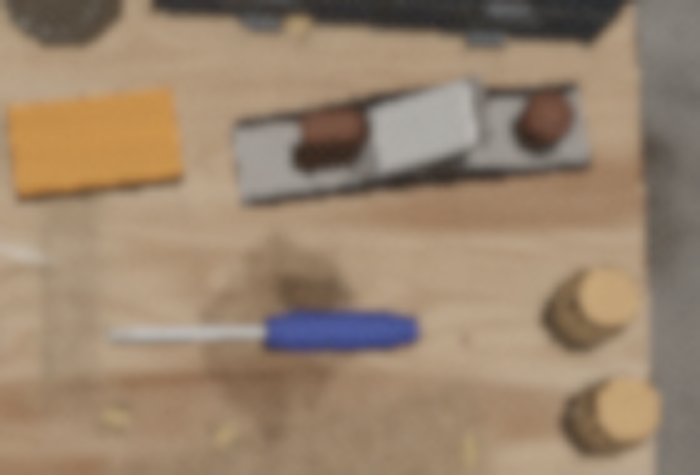

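View pics/s_r.png

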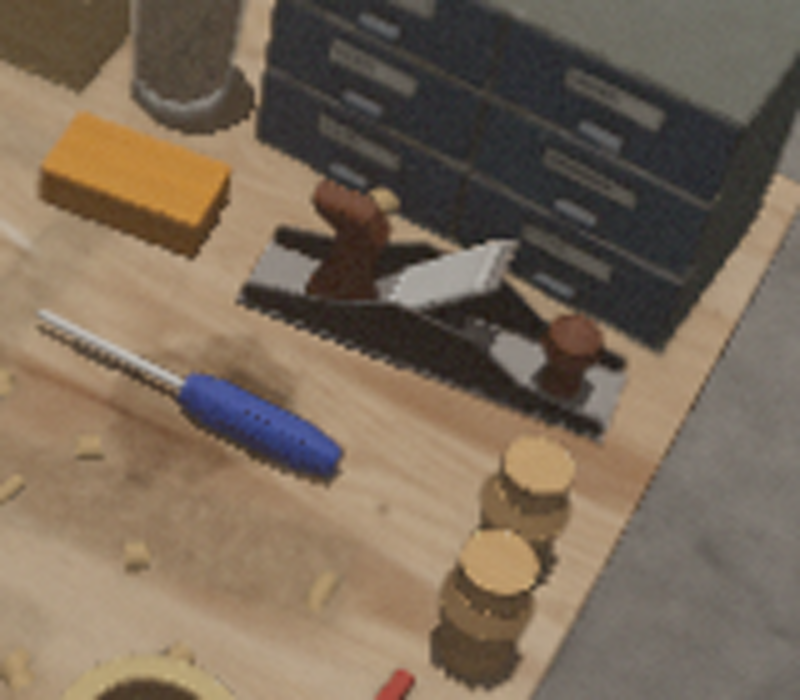

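```bash
python3 - <<'E'
from h import *
import pickle
t,s=pickle.load(open("c0.pkl","rb"))
crop(t,268,192,298,232,15,"t_h.png"); crop(s,275,190,325,232,15,"s_h.png")
print(s["color"][208:218,292:303].tolist()[4])
E
```

```text
[[94, 89, 90], [94, 93, 90], [89, 88, 85], [73, 70, 67], [59, 57, 55], [62, 44, 41], [77, 40, 32], [68, 50, 42], [56, 51, 44], [54, 49, 40], [52, 45, 39]]
```

View pics/t_h.png

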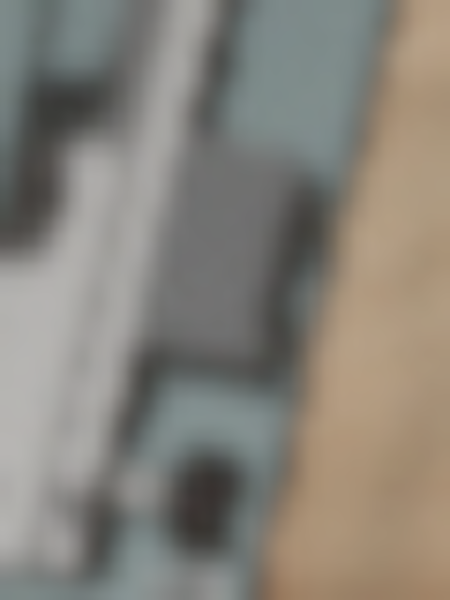

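View pics/s_h.png

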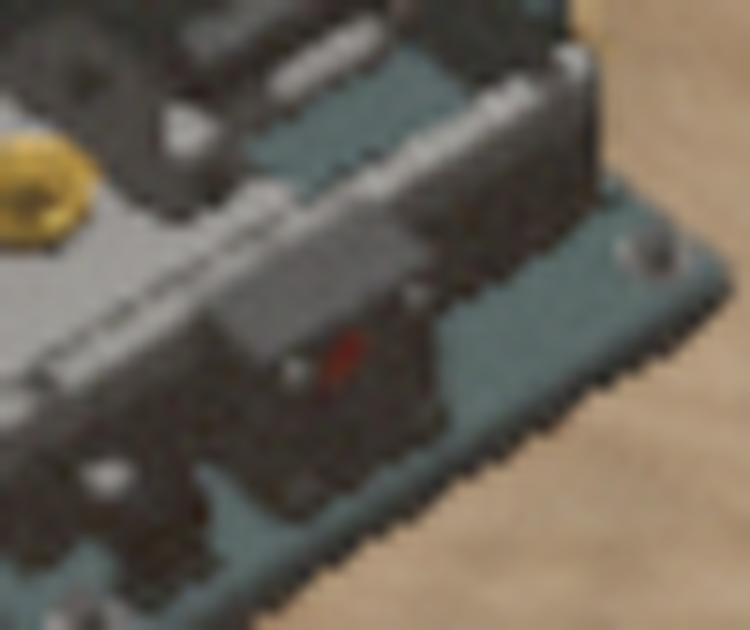

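```bash
python3 - <<'E'
from h import *
import pickle
t,s=pickle.load(open("c0.pkl","rb"))
un=lambda X,x0,f:x0+(X+.5)/f-.5
yaw=-.2; ex=np.array([np.cos(yaw),np.sin(yaw),0]); ey=np.array([-np.sin(yaw),np.cos(yaw),0])
for o in ([528.3,-27,0],[527.2,-25.9,0]):
  o=np.array(o)
  for n,X,Y,pl in (("TL",270,358,-72),("TR",435,265,-72),("BR",448,415,-72),("BL",290,515,-72),("scrL",297,372,-72),("scrR",415,295,-72),("red",345,352,-66)):
    a,d=ray(s,un(X,275,15),un(Y,190,15)); k=(pl-(a-o)@ey)/(d@ey); P=a+k*d; print(n,"jig x",((P-o)@ex).round(1),"z",P[2].round(1))
o=np.array([528.7,-27.5,0])
for X,Y in ((180,135),(305,170),(268,370),(150,350)):
    P=onz(t,un(X,268,15),un(Y,192,15),70); print("top",((P-o)@ex).round(1),((P-o)@ey).round(1))
E
```

```text
TL jig x -34.9 z 68.9
TR jig x 9.9 z 65.2
BR jig x 11.3 z 18.6
BL jig x -33.0 z 19.9
scrL jig x -28.3 z 60.0
scrR jig x 4.1 z 60.3
red jig x -10.8 z 49.1
TL jig x -33.0 z 67.8
TR jig x 11.9 z 64.1
BR jig x 13.3 z 17.5
BL jig x -31.1 z 18.7
scrL jig x -26.3 z 58.9
scrR jig x 6.1 z 59.2
red jig x -8.8 z 48.0
top 10.6 -47.5
top 8.7 -74.7
top -34.0 -76.3
top -34.9 -51.3
```

```bash
python3 - <<'E'
from h import *
import pickle
t,s=pickle.load(open("c0.pkl","rb"))
un=lambda X,x0,f:x0+(X+.5)/f-.5
print("tote",tri(t,(un(340,320,5),un(130,140,5)),s,(un(350,340,5),un(195,180,5))))
print("iron",tri(t,(un(475,320,5),un(85,140,5)),s,(un(510,340,5),un(243,180,5))))
print("knob",tri(t,(un(547,320,5),un(110,140,5)),s,(un(577,340,5),un(325,180,5))))
print("foot1",tri(t,(un(608,320,5),un(298,140,5)),s,(un(540,340,5),un(465,180,5))))
print("foot2",tri(t,(un(628,320,5),un(412,140,5)),s,(un(500,340,5),un(562,180,5))))
print("offcut near edge",[onz(t,un(X,320,5),un(Y,140,5),32).round() for X,Y in ((8,105),(175,90),(183,178),(18,197))])
E
```

```text
tote (array([ 633.52866597, -410.47939526,  108.02696079]), np.float64(2.5543945461482345))
iron (array([ 668.25376233, -499.63296271,   90.79053719]), np.float64(0.07482165153510395))
knob (array([ 660.82642124, -552.4292185 ,   59.21794128]), np.float64(0.31587513555571234))
foot1 (array([ 533.72802073, -579.091087  ,   85.3203968 ]), np.float64(0.0913846982834094))
foot2 (array([ 462.18513315, -587.56739555,   88.58828211]), np.float64(0.06314603169590198))
offcut near edge [array([ 670., -206.,   32.]), array([ 680., -316.,   32.]), array([ 621., -321.,   32.]), array([ 608., -213.,   32.])]
```

```bash
python3 -m pendant '0 -.04 .03 4 0 0 0;0 -.08 .06 11 0 0 0;0 -.12 .09 18 0 0 0;0 -.16 .12 25 0 0 0;0 -.2 .155 32 0 0 0;0 -.24 .185 39 0 0 0;0 -.28 .215 46 0 0 0;0 -.32 .248 53 0 0 0;0 -.36 .28 60 0 0 0;0 -.4 .31 66 0 0 0;0 -.44 .34 72.8 0 0 0;0 -.48 .372 72.8 0 0 0'; python3 - <<'E'
from h import *
plan([523,-402.5,120],Rdown(0.02))
E
```

```text
time: 1.4
tcp_pos: [373.9, -30.8, 219.5]
ee_rot: [1.196, 1.216, -1.196]
contact_force: [0.0, -0.1, 0.4]
opening: 94.0
shift m [0.1001 0.1424 0.3742] turn deg [-0.13  0.07 -0.04]
```

```bash
python3 -m pendant '0 .015 .04 0 0 0 0;0 .03 .08 0 0 0 0;0 .046 .12 0 0 0 0;0 .061 .16 0 0 0 0;0 .076 .2 0 0 0 0;0 .091 .24 0 0 0 0;0.02 .106 .28 0 0 0 0;0.04 .121 .315 0 0 0 0;.06 .134 .347 0 0 0 0;.08 .1415 .366 0 0 0 0.1;.1 .1425 .3742 0 0 0 0.2;.1 .1425 .3742 0 0 0 0.2'; python3 - <<'E'
from h import *
plan([523,-402.5,60],Rdown(0.02)); 
t=env.camera("top"); s=env.camera("scene")
crop(t,335,150,450,235,6,"t1.png"); crop(s,300,130,460,300,4.5 and 4,"s1.png")
E
```

```text
time: 2.6
tcp_pos: [521.2, -402.2, 114.9]
ee_rot: [1.198, 1.224, -1.199]
contact_force: [-0.8, 0.6, -0.2]
opening: 76.2
shift m [0.0549 0.0021 0.0006] turn deg [-0.21 -0.26  0.33]
```

View pics/t1.png

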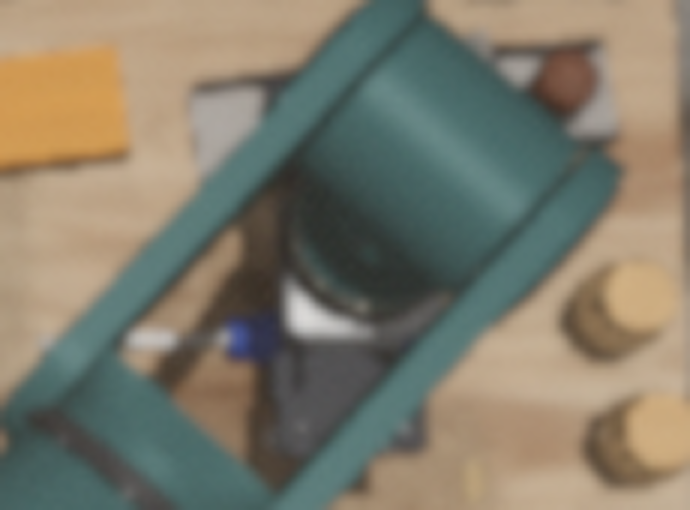

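View pics/s1.png

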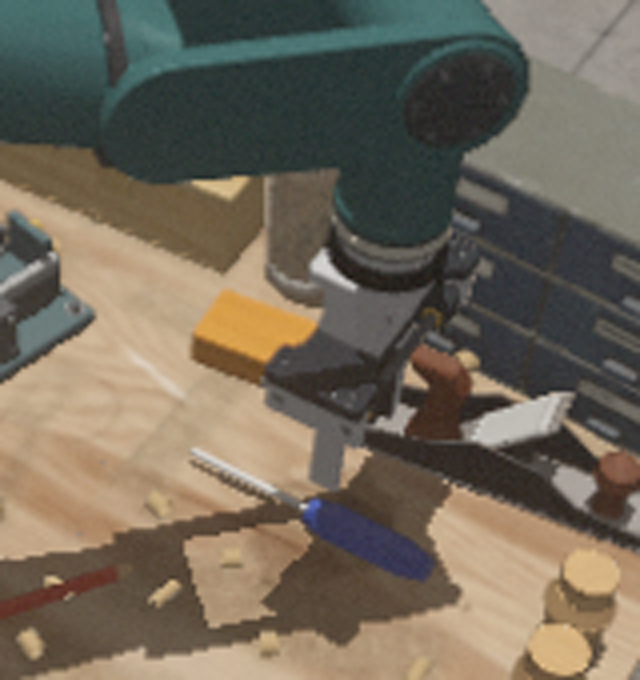

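```bash
python3 -m pendant '.02 .001 0 0 0 0 .2;.04 .001 0 0 0 0 .25;.055 .001 0.0005 -.2 -.2 .3 .3;.067 .001 0.0005 -.2 -.2 .3 .3;.075 .001 0.0005 -.2 -.2 .3 .3;.075 .001 0.0005 -.2 -.2 .3 .3'; python3 -m pendant '.006 0 0 0 0 0 .3;.012 0 0 0 0 0 .3;.016 0 0 0 0 0 .3;.019 0 0 0 0 0 .3;.019 0 0 0 0 0 .3';python3 - <<'E'
from h import *
plan([522.5,-402.5,19],Rdown(0.02))
E
```

```text
time: 3.3
tcp_pos: [523.6, -401.9, 44.2]
ee_rot: [1.194, 1.214, -1.191]
contact_force: [0.1, -0.0, -0.7]
opening: 66.0
time: 3.8
tcp_pos: [523.4, -401.8, 24.5]
ee_rot: [1.194, 1.215, -1.192]
contact_force: [0.1, 0.8, -0.3]
opening: 65.8
shift m [ 0.0055 -0.0009  0.0007] turn deg [ 0.08  0.1  -0.19]
```

```bash
python3 -m pendant '.003 -.0005 0 0 0 0 .3;.005 -.0005 0 0 0 0 .4;.0055 -.0005 0 0 0 0 .6;.0055 -.0005 0 0 0 0 .8;.0055 -.0005 0 0 0 0 1;.0055 -.0005 0 0 0 0 1;.0055 -.0005 0 0 0 0 1;.0055 -.0005 0 0 0 0 1';python3 - <<'E'
from h import *
print(env.sense()["opening"],env.sense()["contact_force"])
t=env.camera("top"); s=env.camera("scene")
crop(t,320,150,450,235,6,"t2.png"); crop(s,300,180,440,290,5,"s2.png")
E
```

```text
time: 4.6
tcp_pos: [523.0, -401.9, 19.2]
ee_rot: [1.194, 1.215, -1.192]
contact_force: [0.4, -0.0, 1.0]
opening: 26.5
26.5234238564127 [ 0.44316473 -0.04472631  0.9696866 ]
```

View pics/s2.png

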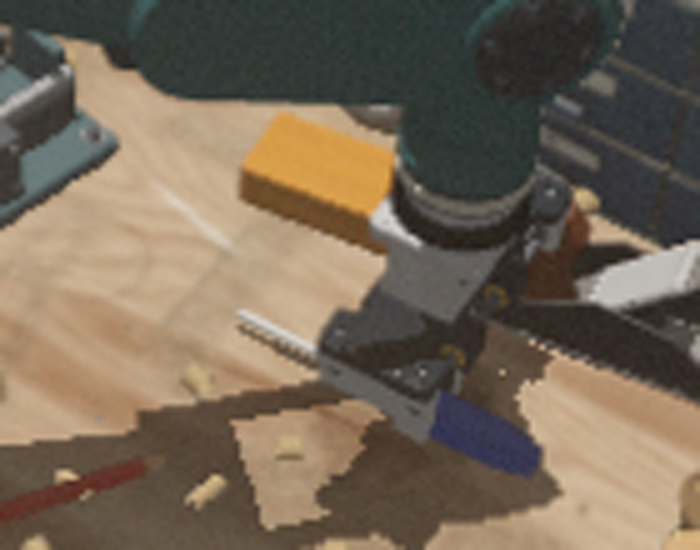

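View pics/t2.png

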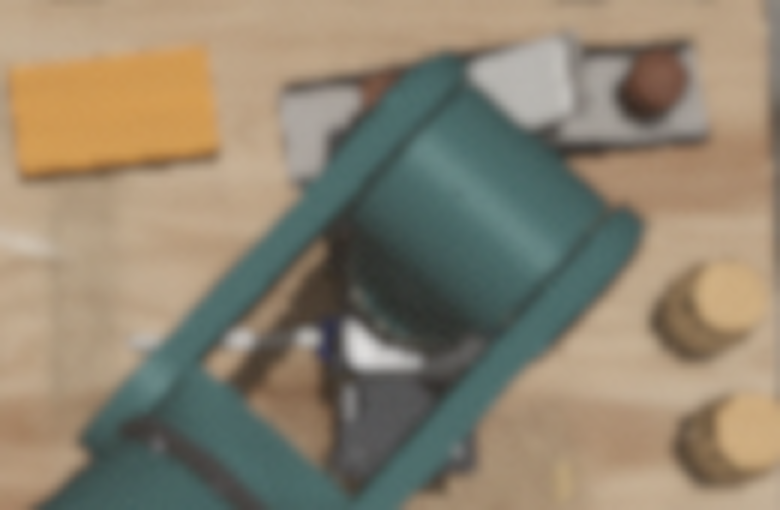

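```bash
python3 -m pendant '-.01 0 0 0 0 0 1;-.025 0 0 0 0 0 1;-.045 0 0 0 0 0 1;-.065 0 0 0 0 0 1;-.085 0 0 0 0 0 1;-.095 0 0 0 0 0 1;-.095 0 0 0 0 0 1;-.095 0 0 0 0 0 1';python3 - <<'E'
from h import *
print(env.sense()["opening"],env.sense()["contact_force"])
plan([469,-263.9,90],Rdown(-.2))
E
```

```text
time: 5.5
tcp_pos: [522.5, -401.6, 114.1]
ee_rot: [1.194, 1.215, -1.192]
contact_force: [-0.7, -0.7, -1.2]
opening: 26.6
26.580050113820793 [-0.71160689 -0.73434697 -1.2257852 ]
shift m [ 0.0236 -0.0506 -0.1388] turn deg [12.68  0.08 -0.2 ]
```

```bash
python3 -m pendant '0 -.005 -.012 1 0 0 1;0 -.012 -.032 3 0 0 1;0.005 -.02 -.055 5 0 0 1;.01 -.028 -.078 7 0 0 1;.015 -.037 -.1 9 0 0 1;.02 -.044 -.12 11 0 0 1;.0236 -.049 -.133 12.2 0 -.1 1;.0236 -.0506 -.1388 12.7 0 -.2 1;.0236 -.0506 -.1388 12.7 0 -.2 1;.0236 -.0506 -.1388 12.7 0 -.2 1';python3 - <<'E'
from h import *
import pickle
print(env.sense()["opening"],env.sense()["contact_force"])
t=env.camera("top"); s=env.camera("scene");pickle.dump((t,s),open("c3.pkl","wb"))
crop(t,225,160,355,260,6,"t3.png"); crop(s,255,170,385,270,6,"s3.png")
E
```

```text
time: 6.5
tcp_pos: [469.2, -264.4, 89.9]
ee_rot: [1.354, 1.106, -1.356]
contact_force: [0.2, -0.2, -1.5]
opening: 26.5
26.455305164497997 [ 0.16698725 -0.15756543 -1.54468795]
```

View pics/t3.png

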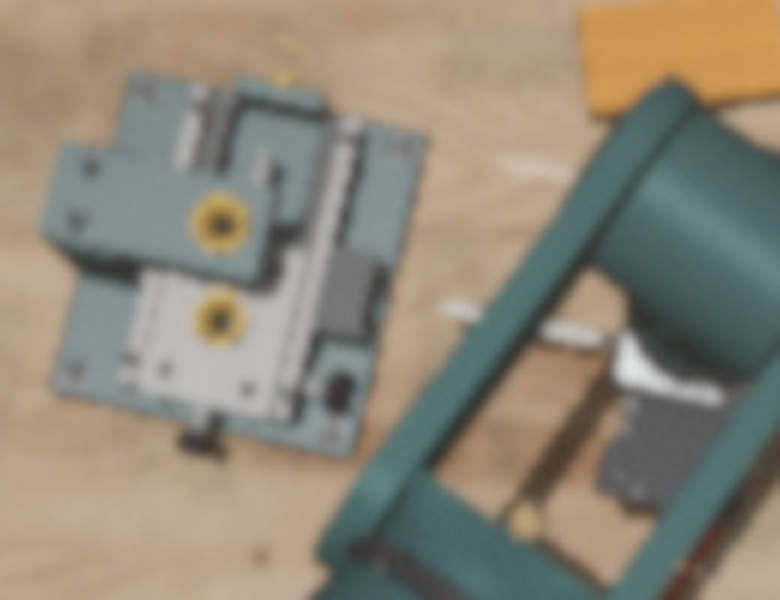

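View pics/s3.png

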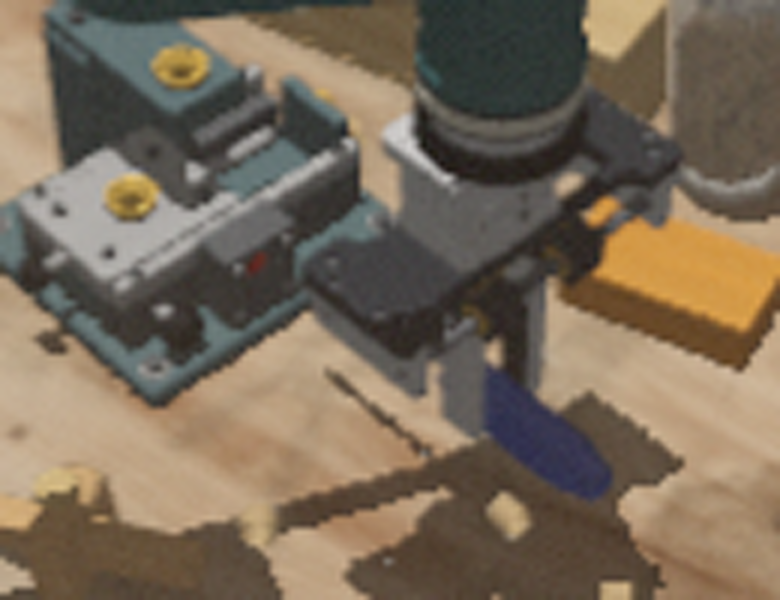

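```bash
python3 - <<'E'
from h import *
import pickle
t,s=pickle.load(open("c3.pkl","rb"))
un=lambda X,x0,f:x0+(X+.5)/f-.5
st=env.sense(); R=Ro.from_rotvec(st["ee_rot"]); 
g=st["tcp_pos"]+R.apply([5,0,0]); tip=g-R.apply([0,0,132]); h=g-R.apply([0,0,28]); print("pred tip",tip.round(1))
for P in (tip,h):
    a=proj(t,P)[0]; b=proj(s,P)[0]; print("top crop",((a-[225,160]+.5)*6-.5).round(),"scene crop",((b-[255,170]+.5)*6-.5).round())
for z in (80,85,90): print("meas tip top",onz(t,un(443,225,6),un(304,160,6),z).round(1))
print("scene dark line start vs top tip",tri(t,(un(443,225,6),un(304,160,6)),s,(un(330,255,6),un(374,170,6))))
print("shaft pt",onz(t,un(600,225,6),un(340,160,6),85).round(1))
E
```

```text
pred tip [ 495.7 -135.4   84.9]
top crop [441. 306.] scene crop [315. 259.]
top crop [638. 347.] scene crop [457. 371.]
meas tip top [ 497.7 -136.4   80. ]
meas tip top [ 496.9 -136.6   85. ]
meas tip top [ 496.2 -136.9   90. ]
scene dark line start vs top tip (array([ 511.98156632, -130.51131732,  -20.40159238]), np.float64(2.227756308662262))
shaft pt [ 478.6 -217.6   85. ]
```

```bash
python3 -m pendant '.006 0 0 0 0 0 1;.014 -.001 0 0 0 0 1;.024 -.002 -.002 0 0 0 1;.032 -.002 -.006 0 0 0 1;.038 -.002 -.012 0 0 0 1;.04 -.002 -.018 0 0 0 1;.04 -.002 -.022 0 0 0 1;.04 -.002 -.022 0 0 0 1;.04 -.002 -.022 0 0 0 1';python3 - <<'E'
from h import *
import pickle
print(env.sense()["opening"],env.sense()["contact_force"])
t=env.camera("top"); s=env.camera("scene");pickle.dump((t,s),open("c4.pkl","wb"))
crop(t,255,175,335,245,8,"t4.png"); crop(s,270,180,360,260,8,"s4.png")
st=env.sense(); R=Ro.from_rotvec(st["ee_rot"]); 
g=st["tcp_pos"]+R.apply([5,0,0]); tip=g-R.apply([0,0,132]); print("pred tip",tip.round(1))
for P in (tip,):
    a=proj(t,P)[0]; b=proj(s,P)[0]; print("top crop",((a-[255,175]+.5)*8-.5).round(),"scene crop",((b-[270,180]+.5)*8-.5).round())
E
```

```text
time: 7.5
tcp_pos: [472.3, -242.9, 50.7]
ee_rot: [1.354, 1.105, -1.355]
contact_force: [0.2, 0.7, -1.4]
opening: 26.5
26.518138950176283 [ 0.18472748  0.67521689 -1.39076278]
pred tip [ 498.4 -113.7   45.3]
top crop [298. 296.] scene crop [263. 309.]
```

View pics/t4.png

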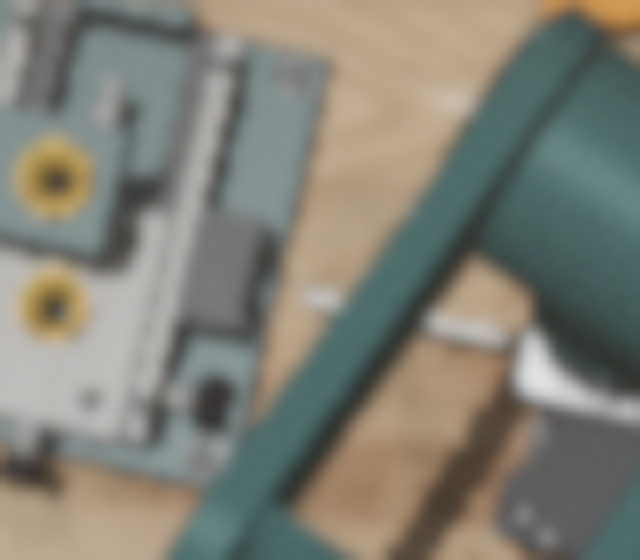

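View pics/s4.png

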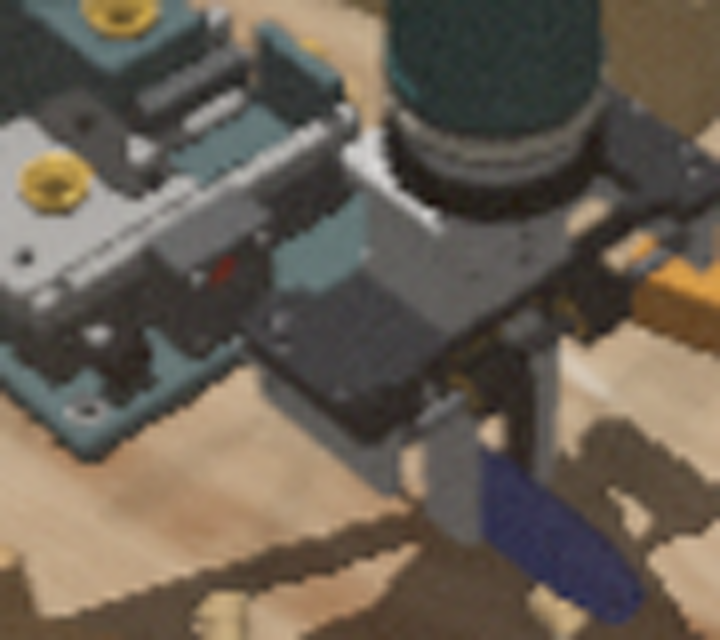

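```bash
python3 -m pendant '0 0 -.006 0 0 0 1;0 0 -.012 0 0 0 1;0 0 -.018 0 0 0 1;0 0 -.021 0 0 0 1;0 0 -.021 0 0 0 1'; python3 -m pendant '0 0 -.002 0 0 0 1;0 0 -.004 0 0 0 1;0 0 -.006 0 0 0 1;0 0 -.006 0 0 0 1'
```

```text
time: 8.1
tcp_pos: [476.4, -221.9, 50.6]
ee_rot: [1.354, 1.105, -1.355]
contact_force: [0.7, -0.3, -1.3]
opening: 26.9
time: 8.5
tcp_pos: [477.6, -217.1, 50.9]
ee_rot: [1.352, 1.103, -1.356]
contact_force: [-1.4, -4.6, -1.7]
opening: 26.5
```

```bash
python3 -m pendant '0 0 -.001 0 0 0 1;0 0 -.002 0 0 0 1;0 0 -.0025 0 0 0 1;0 0 -.0025 0 0 0 1'; python3 - <<'E'
from h import *
s=env.camera("scene");t=env.camera("top")
crop(t,225,165,345,245,6,"t5.png"); crop(s,240,150,350,240,7,"s5.png")
E
```

```text
time: 8.9
tcp_pos: [477.9, -215.5, 51.0]
ee_rot: [1.351, 1.102, -1.357]
contact_force: [-1.0, -4.5, -0.2]
opening: 26.6
```

View pics/t5.png

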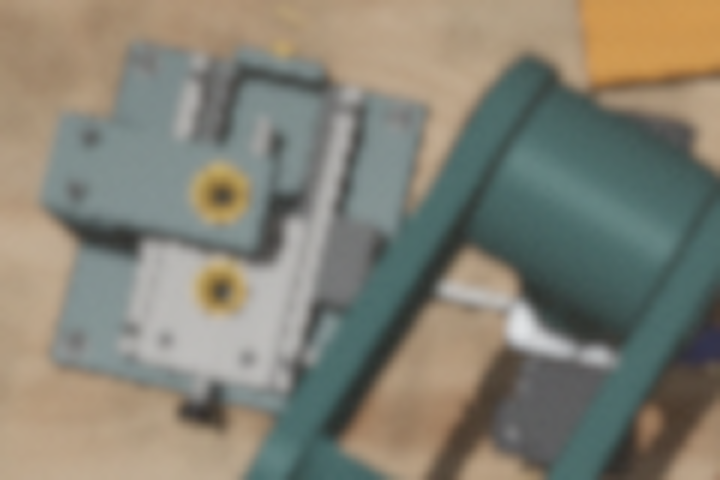

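View pics/s5.png

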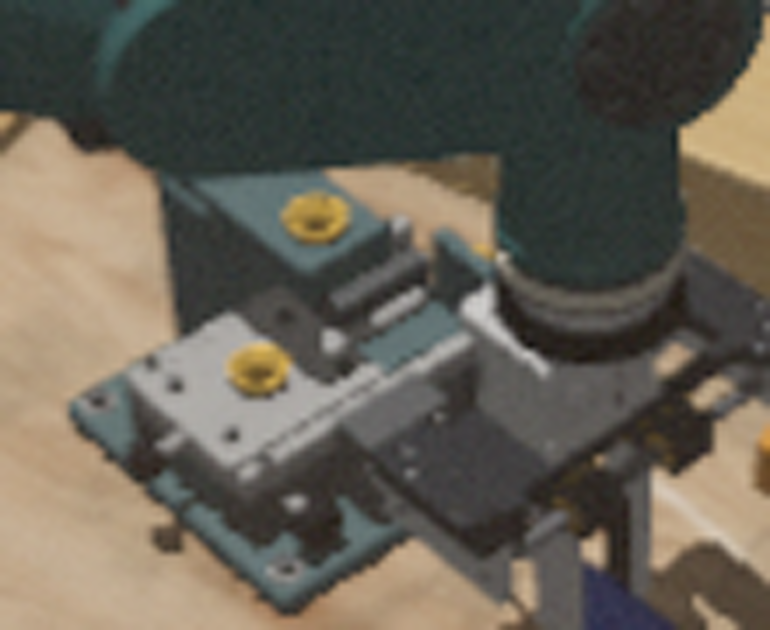

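```bash
python3 -m pendant '0 0 -.0015 0 0 0 1;0 0 -.003 0 0 0 1;0 0 -.004 0 0 0 1;0 0 -.004 0 0 0 1'; python3 - <<'E'
from h import *
t=env.camera("top")
crop(t,225,165,345,245,6,"t6.png")
E
```

```text
time: 9.4
tcp_pos: [478.7, -211.7, 51.0]
ee_rot: [1.35, 1.102, -1.357]
contact_force: [-2.2, -4.0, -0.7]
opening: 26.0
```

View pics/t6.png

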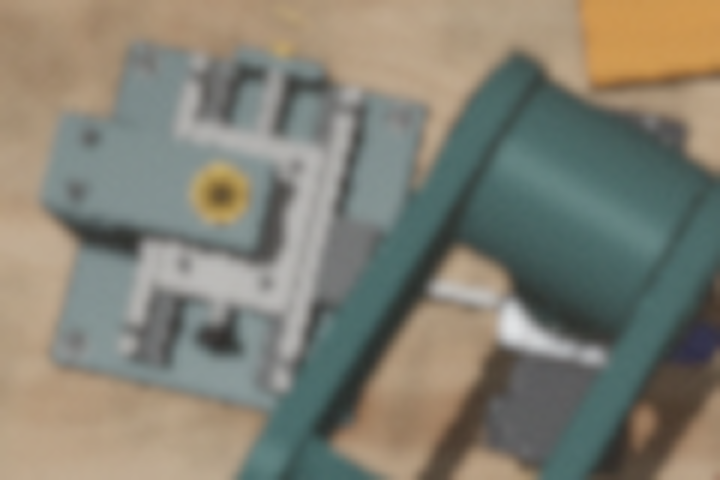

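```bash
python3 -m pendant '0 0 .006 0 0 0 1;0 0 .018 0 0 0 1;0 0 .036 0 0 0 1;0 0.003 .06 0 0 0 1;0 .01 .085 0 0 0 1;0 .02 .107 0 0 0 1;0 .03 .123 0 0 0 1;.005 .035 .131 0 0 0 1;.014 .035 .131 0 0 0 1;.022 .035 .131 0 0 0 1;.028 .035 .131 0 0 0 1;.028 .035 .131 0 0 0 1'; python3 - <<'E'
from h import *
t=env.camera("top"); s=env.camera("scene")
crop(t,225,165,375,265,5,"t7.png");crop(s,240,150,400,270,4,"s7.png")
E
```

```text
time: 10.65
tcp_pos: [486.0, -345.5, 22.0]
ee_rot: [1.35, 1.106, -1.358]
contact_force: [0.2, 0.2, -2.0]
opening: 26.7
```

View pics/t7.png

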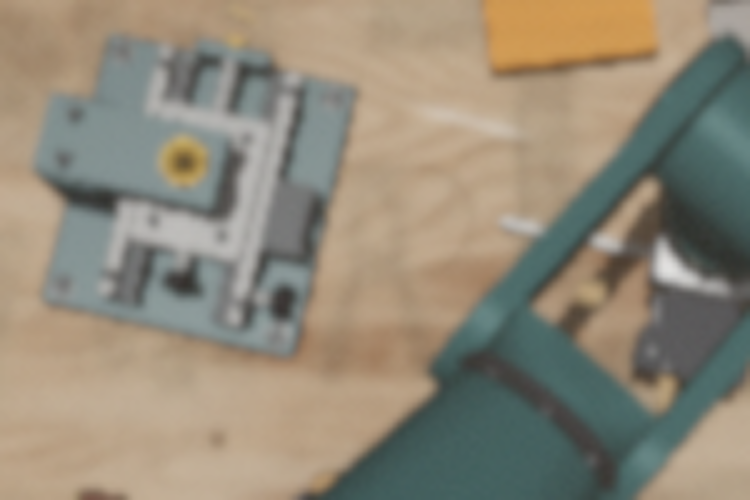

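View pics/s7.png

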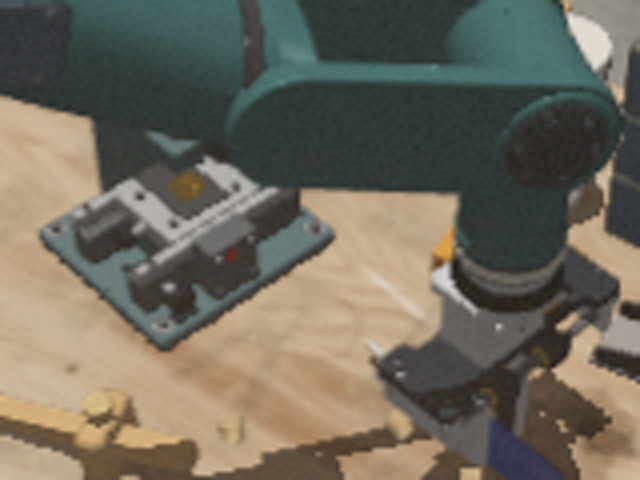

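```bash
python3 -m pendant '.0015 0 0 0 0 0 1;.0028 0 0 0 0 0 1;.0028 0 0 0 0 0 1;.0028 0 0 0 0 0 .8;.0028 0 0 0 0 0 .6;.0028 0 0 0 0 0 .4;.0028 0 0 0 0 0 .3;.0028 0 0 0 0 0 .3;-.02 0 0 0 0 0 .3;-.06 0 0 0 0 0 .3;-.1 0 0 0 0 0 .3;-.14 0 0 0 0 0 .3'
```

```text
time: 11.95
tcp_pos: [486.6, -345.5, 165.1]
ee_rot: [1.35, 1.103, -1.357]
contact_force: [0.5, -0.2, -0.6]
opening: 65.6
```

```bash
python3 - <<'E'
from h import *
plan([444.6,198.5,270],Rdown(-.2))
E
```

```text
shift m [-0.1083 -0.1487 -0.5242] turn deg [ 0.04  0.35 -0.08]
```

```bash
python3 -m pendant '-.03 0 -.02 0 0 0 .3;-.06 -.01 -.05 0 0 0 .3;-.09 -.025 -.09 0 0 0 .3;-.105 -.037 -.13 0 0 0 .3;-.1083 -.05 -.175 0 0.1 0 .3;-.1083 -.064 -.22 0 .2 0 .3;-.1083 -.077 -.265 0 .35 0 .3;-.1083 -.09 -.31 0 .35 0 .3;-.1083 -.103 -.355 0 .35 0 .3;-.1083 -.116 -.4 0 .35 0 .3;-.1083 -.129 -.44 0 .35 0 .3;-.1083 -.138 -.48 0 .35 0 .3'; python3 - <<'E'
from h import *
plan([444.6,198.5,250],Rdown(-.2))
E
```

```text
time: 13.15
tcp_pos: [445.6, 154.9, 270.8]
ee_rot: [1.356, 1.107, -1.352]
contact_force: [1.3, -0.8, 0.0]
opening: 65.9
shift m [ 0.0208 -0.0097 -0.0426] turn deg [ 0.07 -0.03 -0.14]
```

```bash
python3 -m pendant '0 -.005 -.02 0 0 0 .3;0.005 -.0085 -.036 0 0 0 .3;.015 -.0097 -.0426 0 0 0 .3;.02 -.0097 -.0426 0 0 -.1 .3;.02 -.0097 -.0426 0 0 -.1 .3'; python3 - <<'E'
from h import *
import pickle
plan([444.6,198.5,250],Rdown(-.2))
t=env.camera("top"); s=env.camera("scene");pickle.dump((t,s),open("c8.pkl","wb"))
crop(t,150,180,250,260,6,"t8.png");crop(s,170,100,270,215,5,"s8.png"); crop(s,320,220,420,290,7,"s8b.png")
E
```

```text
time: 13.65
tcp_pos: [444.1, 197.7, 249.2]
ee_rot: [1.353, 1.109, -1.357]
contact_force: [0.6, -0.4, 0.2]
opening: 65.5
shift m [-0.0008  0.0004 -0.0009] turn deg [0.03 0.08 0.09]
```

View pics/t8.png

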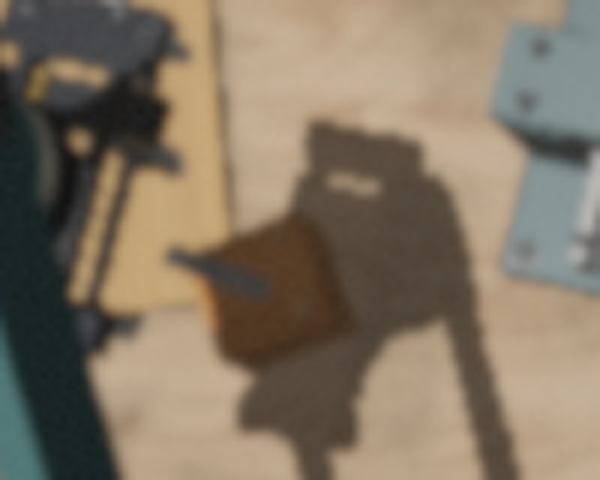

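View pics/s8.png

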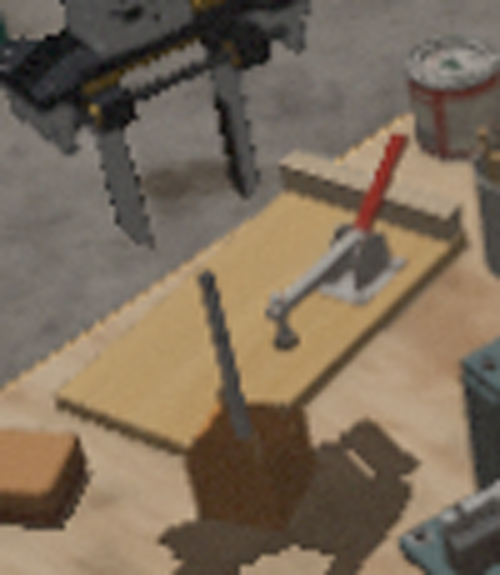

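View pics/s8b.png

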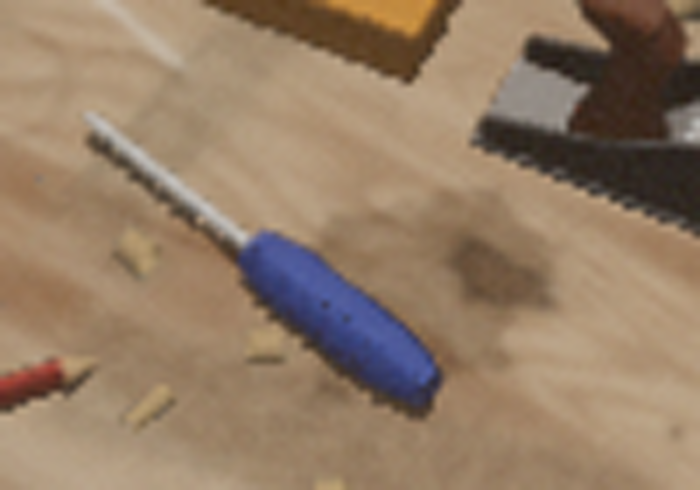

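```bash
python3 -m pendant '.015 0 -.0005 0 0 0 .3;.035 0 -.0005 0 0 0 .3;.055 0 -.0005 0 0.1 .1 .3;.075 0 -.0005 0 .1 .1 .4;.09 0 -.0005 0 .1 .1 .5;.1 0 -.0005 0 .1 .1 .6;.104 0 -.0005 0 .1 .1 .6;.104 0 -.0005 0 .1 .1 .6'; python3 - <<'E'
from h import *
import pickle
print(env.sense()["opening"])
plan([444.6,198.5,145],Rdown(-.2))
t=env.camera("top"); s=env.camera("scene");pickle.dump((t,s),open("c9.pkl","wb"))
crop(t,150,180,250,260,6,"t9.png");crop(s,170,100,270,215,6,"s9.png")
E
```

```text
time: 14.55
tcp_pos: [444.6, 197.8, 146.1]
ee_rot: [1.357, 1.107, -1.354]
contact_force: [-0.1, -0.3, 0.2]
opening: 37.7
37.685549484409854
shift m [ 0.0011 -0.0001 -0.0007] turn deg [-0.04 -0.07 -0.08]
```

View pics/s9.png

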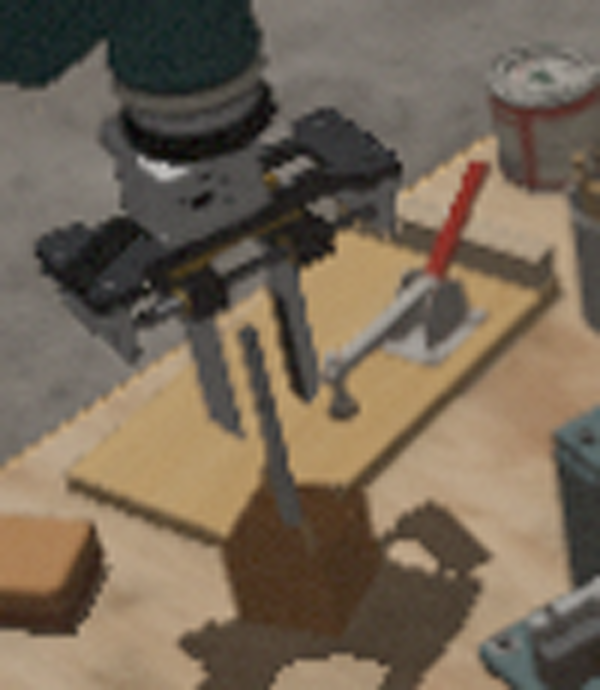

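View pics/t9.png

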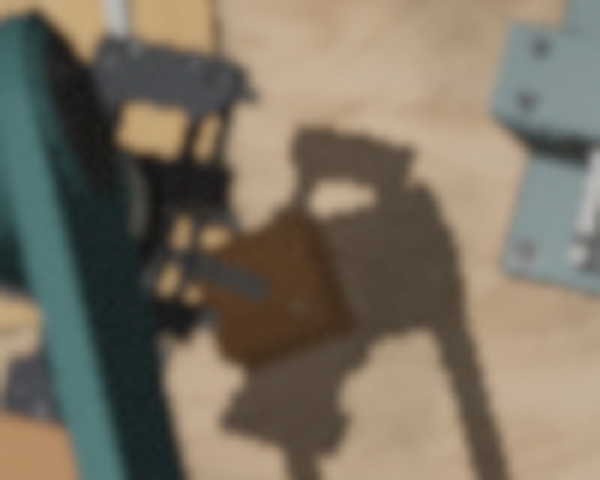

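```bash
python3 -m pendant '0 0 -.0005 0 0 0 .75;0 0 -.0005 0 0 0 .85;0 0 -.0005 0 0 0 1;0 0 -.0005 0 0 0 1;0 0 -.0005 0 0 0 1;0 0 -.0005 0 0 0 1'; python3 - <<'E'
from h import *
plan([444.6,198.5,145],Rdown(-.2)); print(env.sense()["moment"])
E
```

```text
time: 15.25
tcp_pos: [445.1, 198.8, 147.6]
ee_rot: [1.359, 1.107, -1.352]
contact_force: [-2.1, 0.5, 3.0]
opening: 11.4
shift m [ 0.0026 -0.0004  0.0004] turn deg [-0.02 -0.15 -0.16]
[-0.04869835  0.61256654 -0.03037016]
```

```bash
python3 -m pendant '-.005 0 0 0 0 0 1;-.013 0 0 0 0 0 1;-.025 0 0 0 0 0 1;-.04 0 0 0 0 0 1;-.055 0 0 0 0 0 1;-.075 0 0 0 0 0 1;-.1 0 0 0 0 0 1;-.122 0 0 0 0 0 1;-.138 0 0 0 0 0 1;-.148 0 0 0 0 0 1;-.15 0 0 0 0 0 1;-.15 0 0 0 0 0 1'; python3 - <<'E'
from h import *
import pickle
plan([528.3,-27,300],Rdown(-.2)); print(env.sense()["moment"])
t=env.camera("top"); s=env.camera("scene");pickle.dump((t,s),open("c10.pkl","wb"))
crop(t,120,170,250,260,6,"t10.png");crop(s,150,30,270,215,4,"s10.png")
E
```

```text
time: 16.45
tcp_pos: [444.6, 198.5, 297.7]
ee_rot: [1.359, 1.107, -1.352]
contact_force: [0.3, -0.2, -0.9]
opening: 11.5
shift m [-0.0025  0.1269  0.2043] turn deg [-0.02 -0.15 -0.17]
[-0.07447598  0.09254854 -0.01343027]
```

View pics/s10.png

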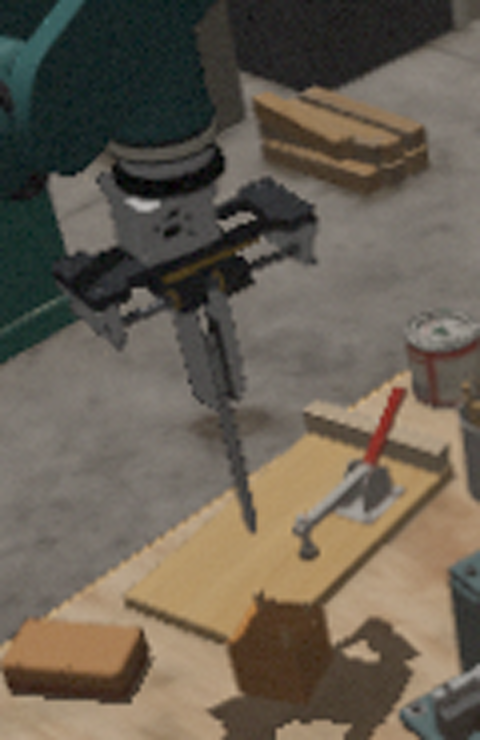

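```bash
python3 -m pendant '-.002 .006 .01 0 0 0 1;-.002 .018 .028 0 -.1 -.1 1;-.002 .034 .054 0 -.15 -.15 1;-.002 .05 .08 0 -.15 -.15 1;-.002 .066 .107 0 -.15 -.15 1;-.002 .083 .134 0 -.15 -.15 1;-.002 .099 .16 0 -.15 -.15 1;-.002 .113 .182 0 -.15 -.15 1;-.002 .123 .197 0 -.15 -.15 1;-.002 .127 .204 0 -.15 -.15 1;-.002 .127 .2043 0 -.15 -.15 1;-.002 .127 .2043 0 -.15 -.15 1'; python3 - <<'E'
from h import *
import pickle
plan([528.3,-27,300],Rdown(-.2)); print(env.sense()["moment"])
t=env.camera("top"); s=env.camera("scene");pickle.dump((t,s),open("c11.pkl","wb"))
crop(t,210,160,310,245,7,"t11.png");crop(s,230,80,340,230,5,"s11.png")
st=env.sense(); R=Ro.from_rotvec(st["ee_rot"]); tip=st["tcp_pos"]+R.apply([137.6,0,0]); print(tip.round(1))
b=proj(s,tip)[0]; print("pred tip scene crop",((b-[230,80]+.5)*5-.5).round()); b=proj(s,[528.3,-27,136])[0]; print("bush scene crop",((b-[230,80]+.5)*5-.5).round())
b=proj(t,tip)[0]; print("pred tip top crop",((b-[210,160]+.5)*7-.5).round())
E
```

```text
time: 17.75
tcp_pos: [527.7, -26.9, 298.1]
ee_rot: [1.354, 1.109, -1.357]
contact_force: [-0.3, -0.4, -0.9]
opening: 11.9
shift m [-0.0019  0.0006  0.    ] turn deg [-0.01  0.04  0.14]
[-0.06568902  0.07558234 -0.0256032 ]
[527.5 -26.4 160.9]
pred tip scene crop [273. 475.]
bush scene crop [277. 505.]
pred tip top crop [351. 254.]
```

View pics/s11.png

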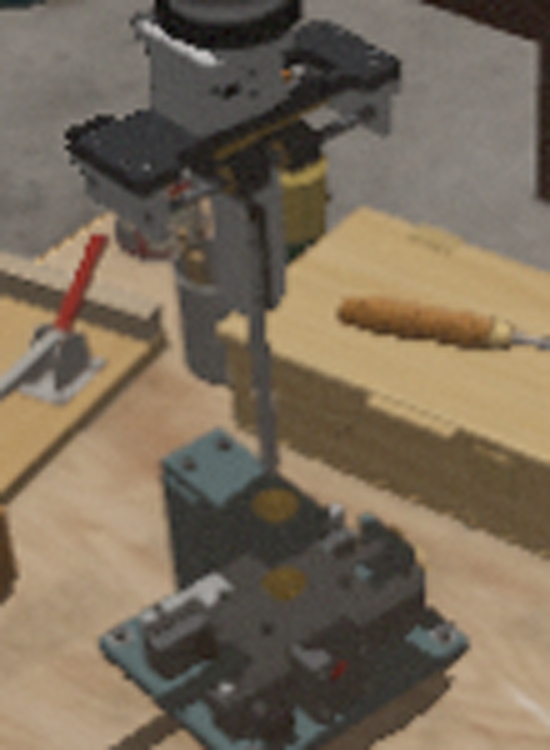

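View pics/t11.png

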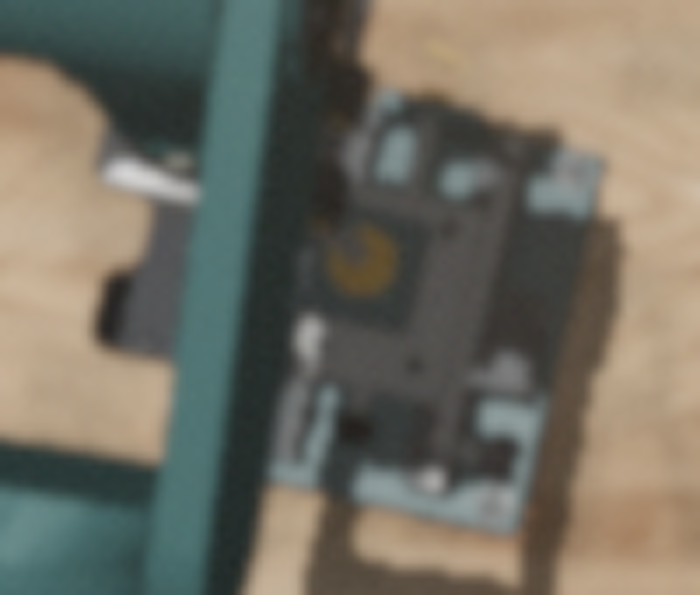

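```bash
python3 -m pendant '.005 0 0 0 0 0 1;.011 .0005 0 0 0 .1 1;.015 .0005 0 0 0 .1 1;.017 .0005 0 0 0 .1 1;.017 .0005 0 0 0 .1 1'; python3 - <<'E'
from h import *
import pickle
plan([528.3,-27,300],Rdown(-.2)); print(env.sense()["moment"])
t=env.camera("top"); s=env.camera("scene");pickle.dump((t,s),open("c12.pkl","wb"))
crop(t,245,180,285,215,16,"t12.png");crop(s,260,140,310,215,8,"s12.png")
st=env.sense(); R=Ro.from_rotvec(st["ee_rot"]); tip=st["tcp_pos"]+R.apply([137.6,0,0]); print(tip.round(1))
b=proj(s,tip)[0]; print("pred tip scene crop",((b-[260,140]+.5)*8-.5).round()); b=proj(s,[528.3,-27,136])[0]; print("bush scene crop",((b-[260,140]+.5)*8-.5).round())
b=proj(t,tip)[0]; print("pred tip top crop",((b-[245,180]+.5)*16-.5).round());b=proj(t,[528.3,-27,136])[0]; print("bush top crop",((b-[245,180]+.5)*16-.5).round())
E
```

```text
time: 18.35
tcp_pos: [528.0, -26.3, 280.8]
ee_rot: [1.353, 1.109, -1.355]
contact_force: [0.2, -0.2, -0.8]
opening: 11.6
shift m [-0.0192  0.0005  0.0006] turn deg [0.06 0.04 0.05]
[-0.02215602  0.07129104  0.00377537]
[528.2 -26.5 143.9]
pred tip scene crop [202. 313.]
bush scene crop [204. 329.]
pred tip top crop [257. 275.]
bush top crop [265. 282.]
```

View pics/s12.png

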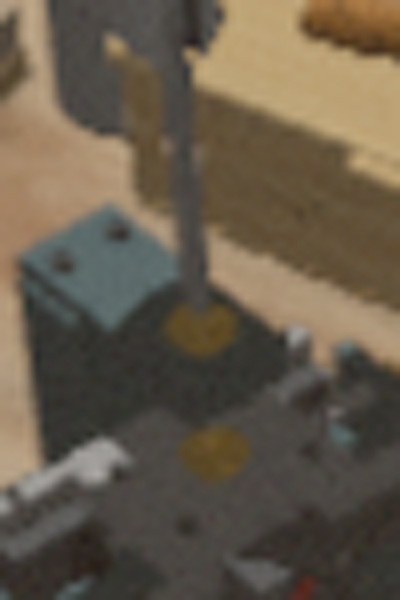

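View pics/t12.png

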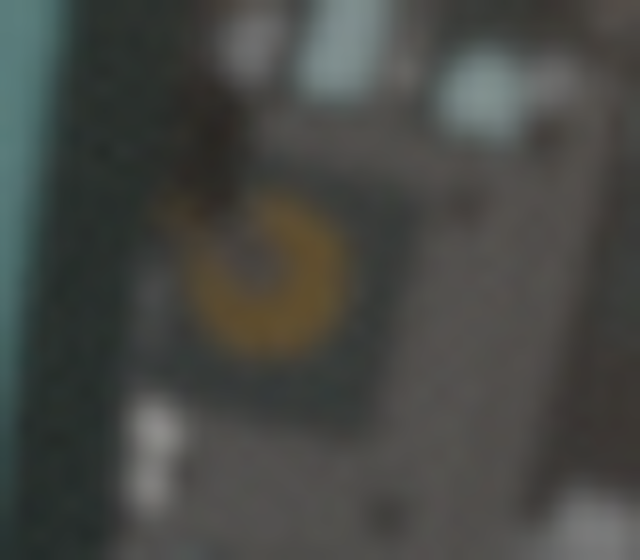

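```bash
python3 -m pendant '.003 .0004 .0006 0 0 0 1;.007 .0004 .0007 0 0 0 1;.011 .0004 .0007 0 0 0 1;.015 .0004 .0007 0 0 0 1;.015 .0004 .0007 0 0 0 1'; python3 -m pendant '.004 0 0 0 0 0 1;.008 0 0 0 0 0 1;.012 0 0 0 0 0 1;.012 0 0 0 0 0 1'
```

```text
time: 18.95
tcp_pos: [528.1, -27.2, 265.4]
ee_rot: [1.353, 1.109, -1.356]
contact_force: [0.0, -0.7, -0.9]
opening: 12.0
time: 19.35
tcp_pos: [528.7, -26.6, 252.9]
ee_rot: [1.354, 1.109, -1.354]
contact_force: [1.8, 1.1, -3.0]
opening: 11.7
```

```bash
python3 -m pendant '.004 0 0 0 0 0 1;.008 0 0 0 0 0 1;.012 0 0 0 0 0 1;.016 0 0 0 0 0 1;.02 0 0 0 0 0 1;.02 0 0 0 0 0 1'; python3 -m pendant '.005 0 0 0 0 0 1;.01 0 0 0 0 0 1;.015 0 0 0 0 0 1;.015 0 0 0 0 0 1'; python3 - <<'E'
from h import *
import pickle
plan([528.3,-27,170],Rdown(-.2)); print(env.sense()["moment"])
t=env.camera("top"); s=env.camera("scene");pickle.dump((t,s),open("c13.pkl","wb"))
crop(t,210,160,310,245,7,"t13.png");crop(s,240,80,340,230,5,"s13.png")
E
```

```text
time: 19.95
tcp_pos: [528.8, -26.5, 232.0]
ee_rot: [1.354, 1.11, -1.354]
contact_force: [3.6, 1.2, -3.5]
opening: 11.6
time: 20.35
tcp_pos: [528.7, -26.5, 215.8]
ee_rot: [1.354, 1.111, -1.354]
contact_force: [3.3, 1.5, -4.3]
opening: 11.9
shift m [ 0.0458 -0.0002  0.0007] turn deg [ 0.09 -0.06  0.09]
[ 0.3227271  -0.94110593  0.02450025]
```

View pics/s13.png

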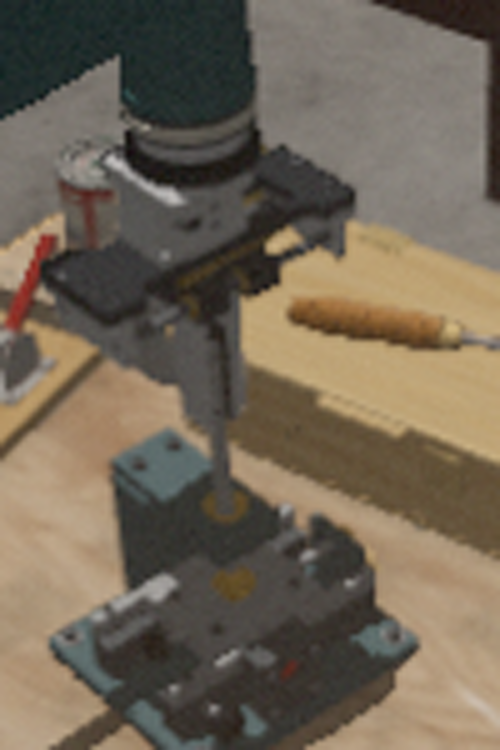

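```bash
python3 -m pendant '.004 .0005 0 0 0 0 1;.008 .0007 0 0 0 0 1;.012 .0007 0 0 0 0 1;.016 .0007 0 0 0 0 1;.02 .0007 0 0 0 0 1;.02 .0007 0 0 0 0 1'; python3 -m pendant '.004 0 0 0 0 0 1;.008 0 0 0 0 0 1;.012 0 0 0 0 0 1;.012 0 0 0 0 0 1'
```

```text
time: 21.05
tcp_pos: [529.0, -26.6, 195.0]
ee_rot: [1.353, 1.112, -1.356]
contact_force: [2.2, 1.4, -3.4]
opening: 11.4
time: 21.45
tcp_pos: [529.6, -26.5, 182.6]
ee_rot: [1.354, 1.111, -1.354]
contact_force: [3.2, 0.8, -3.1]
opening: 11.7
```

```bash
python3 -m pendant '.004 0 0 0 0 0 1;.008 0 0 0 0 0 1;.012 0 0 0 0 0 1;.016 0 0 0 0 0 1;.018 0 0 0 0 0 1;.018 0 0 0 0 0 1;.018 0 0 0 0 0 1'; python3 - <<'E'
from h import *
import pickle
st=env.sense(); R=Ro.from_rotvec(st["ee_rot"]); print(R.apply([1,0,0]).round(4), st["moment"])
t=env.camera("top"); s=env.camera("scene");pickle.dump((t,s),open("c14.pkl","wb"))
crop(t,210,160,310,245,7,"t14.png");crop(s,240,80,340,230,5,"s14.png");crop(s,250,165,330,235,9,"s14b.png")
for o in ([480,40],): pass
cv2.imwrite("pics/s14f.png",s["color"][:,:,::-1])
E
```

```text
time: 22.15
tcp_pos: [529.6, -26.5, 164.2]
ee_rot: [1.354, 1.111, -1.354]
contact_force: [3.0, 0.5, -2.9]
opening: 11.4
[-0.0015  0.0017 -1.    ] [ 0.14419795 -1.04785866  0.01893052]
```

View pics/s14.png

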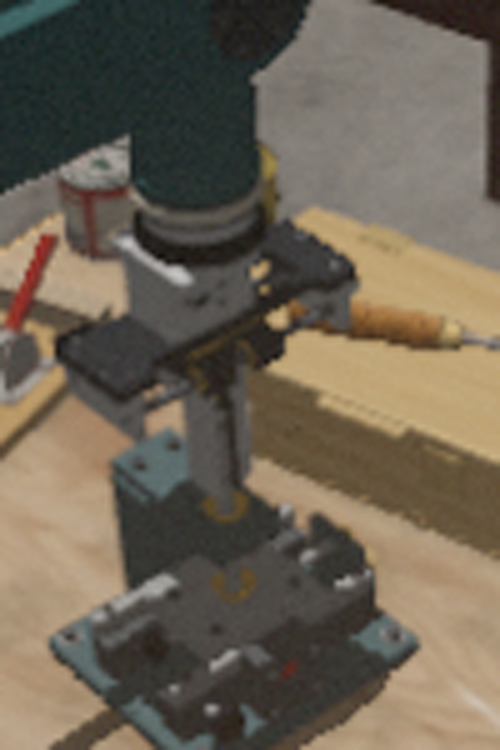

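View pics/s14b.png

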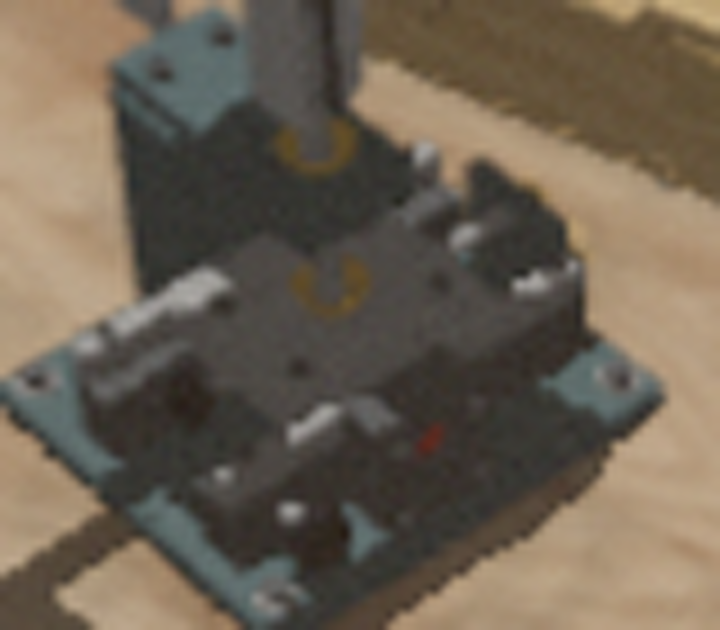

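View pics/s14f.png

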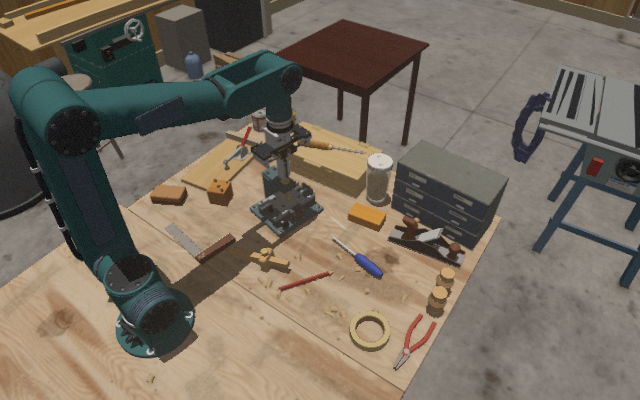

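```bash
python3 -m pendant '0 0 0 0 0 0 1;0 0 0 0 0 0 1;0 0 0 0 0 0 1'; python3 - <<'E'
from h import *
print(abs(env.sense()["joint_velocities"]).max(),env.job_done())
E
```

```text
time: 22.55
tcp_pos: [529.5, -26.5, 164.2]
ee_rot: [1.354, 1.111, -1.355]
contact_force: [3.4, 0.8, -3.2]
opening: 11.6
the job is handed in; nothing more can be done
0.0034494488279894326 None
```

I finished the job and handed it in at 22.6 s; no verdict was reported.

**What I did:**
- I pressed the release button with the screwdriver tip, and the top view then showed the slide home under the arm.
- I laid the screwdriver on the bench, about 70 mm from where it started.
- I took the rod out of its stand, lowered it through both bushings, and left it gripped there.

**Last checks:**
- **Rod:** The scene view shows it through both brass mouths. The fingers were closed on it at 11.6 mm and the arm was nearly still. The tool is within 0.003 rad of vertical.
- **Forces:** The last reading was about 3 N sideways, which fits the slide spring, and about 3 N vertical.
- **Other objects:** The screwdriver lies flat. The offcut and both turned feet look undisturbed in the picture, though I did not measure them again.

**Not confirmed directly:**
- **Tip height:** I worked it out at about 26.6 mm above the bench from the tool height, assuming the rod did not slip in the grip. The tip itself was hidden from both cameras.
- **Tip in the button bore:** The gripper hid it from the scene camera, so I judged the press by the force, about 4.5 N, and by the slide moving.
- **Bushing position:** The two camera views disagreed by about 2 mm. The rod found its own centre about 1 mm from my estimate.

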